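Hold a circlip spread over its groove on a stub axle

ROBOT

A 7-joint arm with a two-finger parallel gripper is mounted at the origin on a cart in front of the work surface, level with it; the furniture and walls round the work are solid. World frame = base frame: x ahead of the robot, y to its left, z up, the work surface at z = 0. Lengths are in mm, angles in rad, forces in N, time in s.
With the tool pointing down it reaches from about 425 to 950 mm from the base axis. Payload 16.7 kg.
Tool frame: the origin (TCP) lies at the very end of the fingers, on their centre line; the grasp point (between the pads) lies 19 mm behind it; z points along the fingers, y is the direction in which the jaws open and shut (so a half turn about z gives the same grasp; the last joint's range is limited). The gripper opens to 94 mm and grips with 3 to 60 N. Pads are 16 mm wide; open, the fingers measure 119 mm over their backs; the gripper's body (75 mm by 177 mm) begins 78 mm behind the grasp point.
Start: joints at [1.157, 0.426, 0.074, 1.606, -0.034, 1.111, -0.067], TCP at [176.628, -651.442, 205.467] pointing down, gripper open.
Joint ranges: [-2.85, 2.85], [-0.5, 2.14], [-1.23, 1.37], [0.21, 2.46], [-1.02, 4.16], [0.16, 2.05], [-2.73, 2.73]. Speed limits (rad/s): [1.89, 1.89, 2.39, 2.39, 3.01, 3.01, 3.01].

INTERFACE

Orientations are given as a rotation vector (axis times angle).
In Python, from station import env, viewer gives the robot as it stands. The module is installed in compiled form; this text tells all that it offers.
- The arm moves only by the tool step_arm, never from a script. Its argument "motion" is a list that holds one entry, the list of rows, each a list of 5 numbers: the shift along the tool's x, y, z in mm, then the turn about the tool's z in degrees, then the closure, from -1 (fully open) to 1 (shut). In form: [[[x, y, z, roll, gripper], ...]]. A call has 1 to 8 rows; each row shifts and turns the commanded pose from where the row before left it, along the tool's axes as they then stand; what a row does not reach is not made up. A row lasts 1/10 s, in which the tool goes at most 50 mm and 8.59 degrees, less where a joint would pass 70% of its speed; a pose out of reach is approached as far as the arm can. A call is refused whole if a number of a shift passes 50 or a number of a turn 8.59, either way. A call with a gripper value outside its range is refused whole. The fingers move at their own pace and stop on an object; "grip_force" is the grip in N (left out, the last holds). Time passes only in rows, so rows that do not move let the fingers close. It gives the time, the measured TCP pose, the force and the opening at its end, in the units of the state.
- env.read_state(): the state, without advancing time (a new reading comes with each control period).
- viewer.read_camera(name): name is "side" or "top" or "wrist"; returns (picture, depth): 400x640x3 uint8, red, green, blue; 400x640 float32, mm along the optical axis (not along the pixel's ray), 0 where there is no reading.
- viewer.camera_info(name): a dict with "fx", "fy", "cx", "cy" (pixels), "world_to_cam" (4x4, takes a point from world to camera coordinates). Camera axes: x right, y down, z forward; pixel columns grow to the right and rows downward; lengths in mm; the calibration is good to about 2 mm. The wrist camera is an equidistant fisheye: a pixel r from the principal point sees the ray r / f radians off the axis. A picture is of the moment at which its call begins: read the wrist's pose just before it. camera_info takes no time and is no camera call; for the wrist camera it gives the pose at the moment of the call.
- env.sign_off(): hands the job in, once; it reports no verdict.
The state is a dict: "t": time; "q": joint angles; "joint_velocities": joint speeds; "joint_torque": joint torques, N m; "position": TCP position; "orientation": TCP orientation; "wrist_force": force on the tool from outside, world axes, zero at the start; "wrist_torque": the same for the moment, N m; "gripper_width": finger opening in mm.
Only numpy, scipy, OpenCV 4.12 (cv2) and the standard library are available. Lean on these libraries where they do the work, as an engineer would, in place of code of your own. Each camera call takes 0.05 s, during which the arm holds its last target. There are 200 camera calls.

TASK

Take the black protective cap off the end of the stub axle in the vice and put it in the grey parts tray, leaving the oil bottle, the spare bearing ring and the micrometer where they are. Then squeeze the circlip pliers fully so that the circlip on their tips is spread, lift it above the shaft end, slide it down over the shaft without forcing it, and bring it square and central to the groove just above the bearing. Finish while still holding it there with the pliers squeezed, not leaning on the bearing and not letting go, so that the groove can be checked before the ring is let in.

Things in the scene. Friction and masses are not known exactly. Their poses are not given: they have to be found in the camera images.
- cap_mid (a point): Centre, half-way up, of the black plastic protective cap over the shaft end: an upright round cup, mouth down, 48 mm across (50 mm at its bottom rim), 44 mm high, 50 g. Hollow 30 mm deep from below, it sits loosely (1.5 mm play all round), its rim 9.5 mm above the bearing; it comes off straight up after 30 mm. z is up along its axis.
- tray: Grey open parts tray, fixed to the bench. Origin at the centre of its underside; x along its short side (76 mm outside, 72 inside), y along its long side (110 mm outside, 106 inside); floor 2 mm thick, walls 22 mm high. Beside the standing cap only the y direction leaves room for fingers.
- pliers_grip (a point): Where to grip the circlip pliers: half-way between the handles and up them. x along the pliers to the tips, y across the handles (squeeze along it), z up; always on the centre line. Handles: black bars 12 mm high, 9 thick, from 26 mm ahead to 72 behind this point; over their outsides here 60 mm relaxed (each splayed 0.2 rad), 36 mm and parallel when home. Centre of gravity 48 mm ahead; 0.28 kg.
- squeeze (a joint): How far each handle of the pliers is squeezed, rad: 0 relaxed (handles apart, circlip closed) to 0.203 home against the pliers' stop (circlip fully spread). A spring opens them: about 14 N on each handle at pliers_grip brings them home; a grip of 25 to 50 N holds them there firmly.
- circlip_mid (a point): Centre of the circlip's opening. Flat open steel ring 3 mm thick, 48 mm across (55 spread), hooked by its eyes on the pliers' bent-down tips (cannot come off). z square to the ring, up; x away from the handles. This point is 24 mm below pliers_grip and ahead of it (x) by 135 mm with the pliers home, 139 relaxed. Opening 37 mm relaxed (too small for the shaft), a 44 mm circle fully spread.
- groove (a point): Centre of the circlip groove, on the axis of the stub axle; z up along the axle, which stands upright in a small steel vice (52 x 186 x 54 mm) fixed to the bench. Shaft 40 mm across; groove 7 mm high, 35 mm across at its floor. Its lower edge is level with the upper face of the bearing (68 mm across, 15 mm high), 3.5 mm below this point.
- shaft_end (a point): Centre of the upper end face of the shaft, 36 mm above the groove's centre, under the cap at the start. Shaft 40 mm across, its end edge bevelled 3.5 mm.
- carton: Loose green carton 70 x 70 x 30 mm under the pivot of the pliers; an equal one lies under the ends of the handles, 62 mm of free space between the two. The pliers lie level across both at the start, pliers_grip over the middle of the gap; the circlip hangs in the air beyond this carton, 12 mm above the bench. Origin at the centre of its underside.
- pliers: The circlip pliers with the circlip, steel with black handles, about 240 mm long in all; origin on the pivot, half-way up the handles, 60 mm ahead of pliers_grip; same axes.
- stub: The upright stub axle with its bearing, fixed in the vice; origin on its axis at bench height (78.5 mm below the groove's centre), z up.
- oil_bottle: White oil bottle with a spout, 42 mm across, 118 mm high, standing loose; origin at the centre of its underside. Bystander.
- spare_ring: Loose bearing ring lying flat, 86 mm across, 16 mm high; origin at the centre of its underside. Bystander.
- micrometer: Outside micrometer lying flat, 48 x 130 x 12 mm; origin at the centre of its underside. Bystander.
There are look-alikes about, which are no part of the job. There is more than one size of the part that bears cap_mid; the job needs the largest.

How it is judged (in metres and radians):
On the way, in this order (a step that is already met when the one before it is completed fails the run):
1. the cap lies or stands in the tray (x of cap_mid in the frame of tray between -0.036 and 0.036 m and y of cap_mid in the frame of tray between -0.053 and 0.053 m and height (world z) of cap_mid below 0.035 m), for 0.2 s.
2. the pliers are squeezed and lifted, so that the spread circlip is above the shaft end (value of joint squeeze above 0.175 rad and contact force between the fingers and pliers above 3 N and z of circlip_mid in the frame of shaft_end above 0 m), for 0.1 s.
At the end, for the whole second after the job is handed in: Cap in the tray. Gripper holds the pliers squeezed (over 0.175 rad, finger force over 3 N); circlip centre within 4 mm of the axle's axis, 3.0 mm below to 2.5 mm above groove centre, square within 0.10 rad, still, pressing on stub and bearing with under 15 N (all of step 1 and value of joint squeeze above 0.175 rad and contact force between the fingers and pliers above 3 N and horizontal distance between circlip_mid and groove below 0.004 m and z of circlip_mid in the frame of groove between -0.003 and 0.0025 m and angle between the z axis of circlip_mid and the z axis of groove, either way round below 0.1 rad and contact force between pliers and stub below 15 N and linear speed of pliers below 0.02 m/s); the arm keeps its last pose, push and grip.
It fails at once if the ring or pliers are rammed against the stub axle or bearing (more than 40 N) (contact force between pliers and stub above 40 N).
It fails at once if the oil bottle is knocked over or pushed away (angle between oil_bottle's own z axis and vertical above 0.5 rad or distance of oil_bottle from where it was at the start of the episode above 0.04 m).
It fails at once if the spare bearing ring or the micrometer is pushed away by more than 40 mm (distance of any of spare_ring, micrometer from where it was at the start of the episode above 0.04 m).
It also fails if it takes over 72 s, if anything falls off the work surface, if the arm or the gripper's body presses on something with over 40 N, if the wrist force passes 120 N, or if a joint passes its speed limit or range.

## Working session

There is one attempt and no reset: what is moved stays moved. The work goes in short steps, Python scripts to look and compute and a tool call to move; the robot and the scene stay as the last step left them, time stands still between calls to the robot, and variables do not carry over. Pictures are saved under pics/ and viewed, about 8 in all and at most 12, crops included, and the job is handed in when it is done.

Besides the shell and the picture viewer there is one more tool, called in YAML: its name, and indented under it one key for each argument. step_arm: Moves the arm, as the interface text tells. Its arguments: {"type":"object","properties":{"motion":{"type":"array"},"grip_force":{"type":"number"}},"required":["motion"]}

```bash
mkdir -p pics; cat > h.py <<'E'
import numpy as np, cv2
from station import env, viewer
from scipy.spatial.transform import Rotation as R
def grab(n):
    i=viewer.camera_info(n); p,d=viewer.read_camera(n); return p,d,i
def world(i,d,u,v):
    z=d[int(v),int(u)]; T=np.linalg.inv(np.array(i['world_to_cam']))
    return (T@np.array([(u-i['cx'])/i['fx']*z,(v-i['cy'])/i['fy']*z,z,1]))[:3]
def cloud(i,d):
    T=np.linalg.inv(np.array(i['world_to_cam'])); v,u=np.mgrid[0:400,0:640]
    P=np.stack([(u-i['cx'])/i['fx']*d,(v-i['cy'])/i['fy']*d,d,np.ones_like(d)],-1)
    W=(P@T.T)[...,:3]; W[d<=0]=np.nan; return W
def save(n,p): cv2.imwrite('pics/'+n+'.png',p[...,::-1])
E
python3 - <<'E'
from h import *
s=env.read_state(); print(s)
for n in('top','side'):
    p,d,i=grab(n); save(n+'0',p); np.savez(n+'0.npz',p=p,d=d); print(n,i)
E
```

```text
{'t': 0.0, 'q': array([ 1.15649475,  0.42671538,  0.07384782,  1.6066058 , -0.03408767,
        1.1108013 , -0.06708557]), 'joint_velocities': array([ 0.00120586, -0.00090345,  0.00021339, -0.00044263,  0.00103574,
        0.00033822,  0.00069165]), 'joint_torque': array([ 2.22446863e-05, -9.35817719e+01,  3.66676815e+00, -4.54201770e+01,
       -4.89521411e-02,  1.99359516e-02,  8.93395463e-05]), 'position': array([ 176.51231305, -651.05719977,  204.78715082]), 'orientation': array([-3.11286762e+00, -4.14557298e-01,  4.22003043e-04]), 'wrist_force': array([-0.64980171,  0.46327342,  0.6701182 ]), 'wrist_torque': array([ 0.03816196, -0.0050522 ,  0.04446758]), 'gripper_width': 94.07746020015625}
top {'fx': 441.9754081435555, 'fy': 441.9754081435555, 'cx': 313.43865110603787, 'cy': 194.32644313636112, 'world_to_cam': array([[-3.47896135e-03, -9.99993805e-01,  5.35056020e-04,
        -6.33383498e+01],
       [-9.85440166e-01,  3.33737484e-03, -1.69989828e-01,
         5.72286562e+02],
       [ 1.69986989e-01, -1.11865373e-03, -9.85445672e-01,
         1.39520666e+03],
       [ 0.00000000e+00,  0.00000000e+00,  0.00000000e+00,
         1.00000000e+00]])}
side {'fx': 365.70709153950895, 'fy': 365.70709153950895, 'cx': 314.67413005528255, 'cy': 195.949749115645, 'world_to_cam': array([[-8.04790441e-01, -5.93272184e-01,  1.84515978e-02,
         4.20282019e+02],
       [-2.81617128e-01,  3.54287698e-01, -8.91724184e-01,
         2.58072112e+02],
       [ 5.22497980e-01, -7.22847385e-01, -4.52202962e-01,
         8.20239483e+02],
       [ 0.00000000e+00,  0.00000000e+00,  0.00000000e+00,
         1.00000000e+00]])}
```

View pics/top0.png

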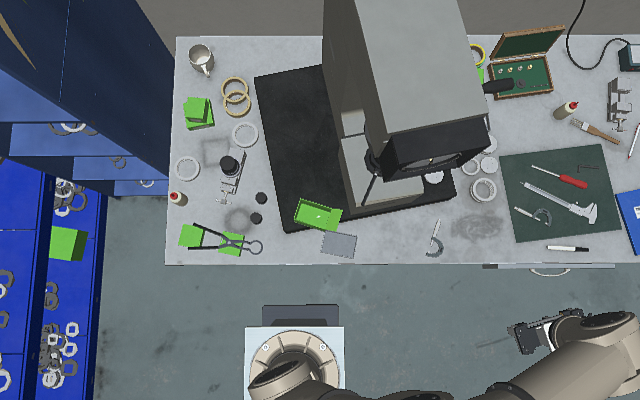

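View pics/side0.png

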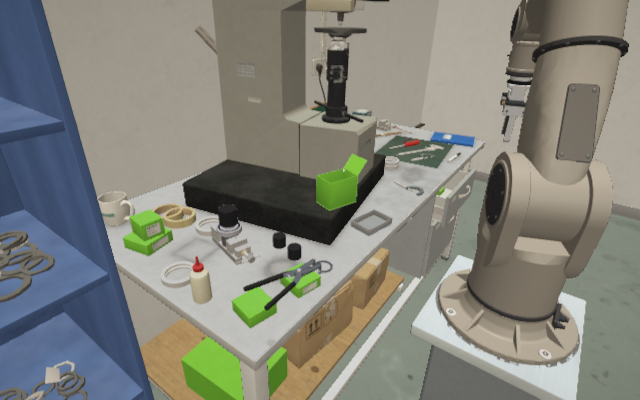

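The top view shows these cap candidates:
- Cap on the vice at (229,165), the largest.
- Two small black caps on the bench at (261,198) and (256,218), which are look-alikes.

The grey tray is at (338,243); the green open box at (317,214) isn't it. The pliers run from (195,232) to (256,247). Next I'll measure and take an enlarged crop.

```bash
python3 - <<'E'
from h import *
z=np.load('top0.npz'); p,d=z['p'],z['d']; i=viewer.camera_info('top'); W=cloud(i,d)
for u,v in [(229,162),(229,165),(232,190),(261,196),(256,216),(338,243),(322,234),(355,238),(352,254),(322,251),(190,235),(240,246),(215,238),(200,229),(199,243),(256,247),(230,241)]: print(u,v,W[v,u].round(0))
c=lambda x0,y0,x1,y1,s:cv2.resize(p[y0:y1,x0:x1],None,fx=s,fy=s,interpolation=cv2.INTER_CUBIC)
save('crop',c(165,140,365,265,4))
# cap top
m=(W[...,2]>105)&(W[...,0]>300)&(np.hypot(W[...,0]-W[165,229,0],W[...,1]-W[165,229,1])<40)
print(m.sum(),W[m].min(0),W[m].max(0),np.median(W[m],0))
# dump grid of heights around pliers
E
```

```text
229 162 [662. 199. 127.]
229 165 [652. 198. 128.]
232 190 [589. 203.  38.]
261 196 [570. 108.  34.]
256 216 [503. 123.  33.]
338 243 [ 417. -146.   -3.]
322 234 [447. -93.  -1.]
355 238 [ 433. -203.    0.]
352 254 [ 380. -192.    3.]
322 251 [390. -93.   1.]
190 235 [442. 337.  31.]
240 246 [406. 174.  27.]
215 238 [435. 263.  -4.]
200 229 [461. 305.  34.]
199 243 [417. 309.  21.]
256 247 [404. 126.  -4.]
230 241 [422. 205.  40.]
212 [635.65310386 180.20439009 105.49710697] [681.81578574 227.39060767 996.33160508] [657.74244269 202.11701172 127.42131158]
```

View pics/crop.png

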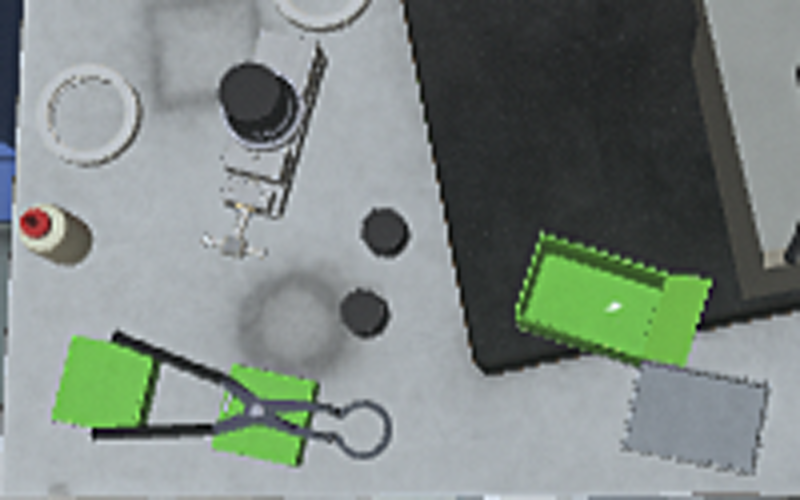

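The crop shows the vice cap at (255,92), the small caps at (385,232) and (363,312), the pliers pivot at (257,411), and the tray corners at about (645,365), (768,382), (752,472) and (626,450). Next I'll refine these and check the obstacles.

```bash
python3 - <<'E'
from h import *
i=viewer.camera_info('top'); z=np.load('top0.npz'); p,d=z['p'],z['d']; W=cloud(i,d)
T=np.linalg.inv(i['world_to_cam'])
def atz(u,v,h):
    r=T[:3,:3]@np.array([(u-i['cx'])/i['fx'],(v-i['cy'])/i['fy'],1]); o=T[:3,3]; return o+r*(h-o[2])/r[2]
cr=lambda x,y:(165+(x+.5)/4-.5,140+(y+.5)/4-.5)
for n,x,y,h in [('cap',255,92,128.5),('hA',118,337,42),('hB',95,434,42),('pivot',257,411,42),('clip',360,428,13),('t1',645,365,22),('t2',768,382,22),('t3',752,472,22),('t4',626,450,22)]: print(n,atz(*cr(x,y),h).round(1))
s=np.load('side0.npz'); si=viewer.camera_info('side'); Ws=cloud(si,s['d'])
A=np.concatenate([W.reshape(-1,3),Ws.reshape(-1,3)]); A=A[np.isfinite(A[:,0])]
print('max z grid, rows x 350.., cols y 450..-600')
for x in range(350,850,50):
    print(x,[int(A[m,2].max()) if (m:=(A[:,0]>=x)&(A[:,0]<x+50)&(A[:,1]>=y)&(A[:,1]<y+50)).any() else -1 for y in range(450,-600,-50)])
# cap refined: points at top height
for nm,w in(('top',W),('side',Ws)):
    m=(w[...,2]>112)&(w[...,2]<140)&(np.hypot(w[...,0]-655,w[...,1]-200)<45); q=w[m]
    if len(q): print(nm,len(q),np.percentile(q,[5,95],axis=0).round(1).tolist())
E
```

```text
cap [659.7 200.1 128.5]
hA [477.3 322.3  42. ]
hB [399.1 337.5  42. ]
pivot [417.1 207.8  42. ]
clip [404.7 128.4  13. ]
t1 [ 454.8 -105.7   22. ]
t2 [ 440.5 -206.4   22. ]
t3 [ 367.6 -191.9   22. ]
t4 [385.7 -89.7  22. ]
max z grid, rows x 350.., cols y 450..-600
350 [-737, 8, 6, 48, 45, 40, 43, 41, 9, 7, 7, 24, 26, 25, 19, 11, 7, 6, 14, 14, 6]
400 [-1, 8, 38, 47, 48, 48, 46, 1223, 8, 91, 7, 182, 218, 26, 23, 10, 6, 7, 10, 16, 8]
450 [-1, 6, 38, 44, 47, 40, 8, 1252, 7, 101, 181, 195, 218, 313, 780, 8, 11, 9, 9, 18, 13]
500 [-1, 12, 81, 6, 7, 41, 8, 38, 88, 100, 178, 180, 205, 789, 788, 782, 781, 779, 95, 92, 8]
550 [-1, 67, 118, 7, 35, 48, 22, 39, 96, 98, 101, 101, 101, 790, 790, 791, 789, 785, 99, 102, 97]
600 [-1, 16, 22, 22, 6, 996, 135, 7, 98, 98, 100, 98, 271, 789, 789, 790, 790, 714, 707, 105, 94]
650 [741, 22, 25, 950, 8, 133, 134, 8, 97, 100, 98, 98, 275, 789, 789, 789, 790, 716, 716, -1, 6]
700 [751, 6, 21, 17, 7, 59, 58, 6, 97, 100, 100, 99, 787, 790, 789, 790, 790, -1, -1, -1, -1]
750 [760, 7, 7, 7, 7, 25, 26, 89, 98, 98, 99, 99, 786, 787, 789, 789, 788, -1, -1, -1, -1]
800 [758, 7, 87, 91, 91, 21, 22, 96, 101, 97, 99, 99, 753, -1, -1, -1, 591, -1, -1, -1, -1]
top 199 [[638.6, 183.8, 119.5], [678.5, 223.2, 132.7]]
side 229 [[637.4, 189.4, 113.0], [677.8, 228.3, 129.4]]
```

step_arm:
  motion:
    - [[0,0,-50,7.6,-1],[0,0,-50,7.6,-1],[22,-40,0,0,-1],[22,-40,0,0,-1],[22,-40,0,0,-1],[22,-40,0,0,-1],[22,-40,0,0,-1],[0,0,0,0,-1]]

```text
t: 0.9
position: [290.1, -446.7, 305.7]
orientation: [-3.141, -0.01, -0.002]
wrist_force: [-0.1, 0.1, 0.3]
gripper_width: 93.9
```

```bash
python3 - <<'E'
from h import *
W=cloud(viewer.camera_info('top'),np.load('top0.npz')['d']); Ws=cloud(viewer.camera_info('side'),np.load('side0.npz')['d'])
for w in(W,Ws):
    for y in range(-240,-20,20):
        o=[]
        for lo,hi in((15,50),(85,130),(130,240)):
            m=(w[...,1]>=y)&(w[...,1]<y+20)&(w[...,2]>lo)&(w[...,2]<hi)&(w[...,0]>340)&(w[...,0]<600); o.append((int(np.percentile(w[m][:,0],3)),int(m.sum())) if m.sum() else None)
        print(y,o)
E
```

```text
-240 [(497, 7), (498, 26), (506, 32)]
-220 [(397, 17), (495, 28), (503, 31)]
-200 [(366, 21), (491, 31), (499, 37)]
-180 [(369, 17), (489, 167), (508, 139)]
-160 [(374, 13), (488, 187), (478, 15)]
-140 [(379, 9), (521, 163), (441, 136)]
-120 [(382, 8), (473, 197), (444, 117)]
-100 [(386, 15), (460, 246), (447, 37)]
-80 [(463, 1), (463, 269), (452, 40)]
-60 [(459, 8), (462, 226), (459, 32)]
-40 [(455, 5), (461, 230), (466, 43)]
-240 [(497, 16), (500, 31), (505, 39)]
-220 [(401, 42), (495, 24), (504, 37)]
-200 [(367, 56), (491, 9), (501, 53)]
-180 [(369, 39), (587, 2), (512, 695)]
-160 [(371, 42), (593, 2), (481, 29)]
-140 [(378, 38), None, (441, 153)]
-120 [(381, 43), (448, 1), (445, 241)]
-100 [(386, 72), (446, 70), (446, 142)]
-80 [(464, 19), (452, 91), (452, 151)]
-60 [(460, 25), (459, 113), (458, 131)]
-40 [(456, 21), (461, 190), (466, 150)]
```

step_arm:
  motion:
    - [[17,-41,0,0,-1],[17,-41,0,0,-1],[17,-41,0,0,-1],[17,-41,0,0,-1],[17,-41,0,0,-1],[17,-41,0,0,-1],[10,-42,0,0,-1],[10,-42,0,0,-1]]

```text
t: 1.7
position: [409.0, -120.0, 305.4]
orientation: [-3.142, 0.001, 0.0]
wrist_force: [-0.2, -1.0, -0.3]
gripper_width: 93.7
```

step_arm:
  motion:
    - [[10,-42,0,0,-1],[20,-40,0,0,-1],[34,-32,0,0,-1],[34,-32,0,0,-1],[34,-32,0,0,-1],[34,-32,0,0,-1],[34,-32,0,0,-1],[0,0,0,0,-1]]

```text
t: 2.5
position: [611.1, 124.6, 303.5]
orientation: [-3.139, -0.005, 0.004]
wrist_force: [-0.4, -0.2, 0.1]
gripper_width: 94.0
```

```bash
python3 - <<'E'
from h import *
p,d,i=grab('wrist'); save('w1',p); np.savez('w1.npz',p=p,d=d,T=i['world_to_cam']); print(i, env.read_state()['position'])
E
```

```text
{'fx': 309.70691628693146, 'fy': 309.70691628693146, 'cx': 324.5922875996645, 'cy': 195.16715128020292, 'world_to_cam': array([[ 3.66816008e-03, -9.99991087e-01, -2.09066243e-03,
         1.23456572e+02],
       [-9.72342775e-01, -4.05496328e-03,  2.33523202e-01,
         5.48287604e+02],
       [-2.33529598e-01,  1.17624002e-03, -9.72348982e-01,
         6.27258471e+02],
       [ 0.00000000e+00,  0.00000000e+00,  0.00000000e+00,
         1.00000000e+00]])} [609.73492184 122.47041786 303.82247243]
```

View pics/w1.png

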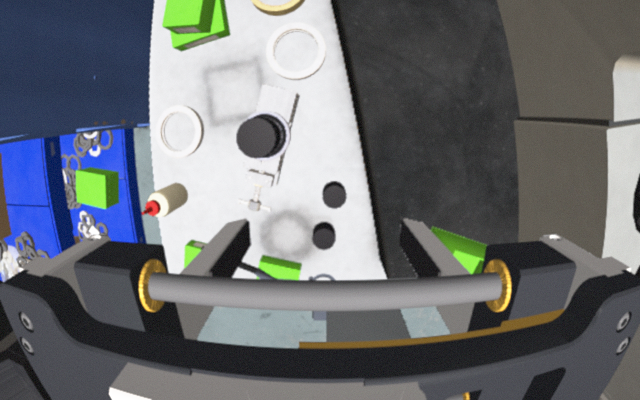

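The wrist view shows the cap's top centred near (258,136) with the bearing under it, small caps at (334,194) and (323,236), and the bottle at (165,200).

```bash
cat >> h.py <<'E'
WF=dict(f=309.70691628693146,cx=324.5922875996645,cy=195.16715128020292)
def wdirs(u,v):
    x,y=(u-WF['cx'])/WF['f'],(v-WF['cy'])/WF['f']; r=np.hypot(x,y)+1e-9
    return np.stack([np.sin(r)*x/r,np.sin(r)*y/r,np.cos(r)],-1)
def watz(Tw,u,v,h):
    T=np.linalg.inv(Tw); r=T[:3,:3]@wdirs(u,v); return T[:3,3]+r*(h-T[2,3])/r[2]
def wcloud(Tw,d):
    v,u=np.mgrid[0:400,0:640]; D=wdirs(u.astype(float),v.astype(float)); P=D/D[...,2:]*d[...,None]
    T=np.linalg.inv(Tw); W=P@T[:3,:3].T+T[:3,3]; W[d<=0]=np.nan; return W
def wpix(Tw,X):
    c=Tw[:3,:3]@np.array(X,float)+Tw[:3,3]; th=np.arctan2(np.hypot(c[0],c[1]),c[2]); r=np.hypot(c[0],c[1]); return WF['cx']+WF['f']*th*c[0]/r, WF['cy']+WF['f']*th*c[1]/r
E
python3 - <<'E'
from h import *
z=np.load('w1.npz'); p,d,T=z['p'],z['d'],z['T']; W=wcloud(T,d)
print(watz(T,258,136,128.5), W[136,258])
m=(W[...,2]>123)&(W[...,2]<135)&(np.hypot(W[...,0]-658,W[...,1]-202)<50)
q=W[m]; print(len(q)); (c,r)=cv2.minEnclosingCircle(q[:,:2].astype(np.float32)); print('cap',c,r,np.percentile(q,[2,98],axis=0).round(1))
# mask dark pixels contour in image for cap top
m=(W[...,2]>68)&(W[...,2]<80)&(np.hypot(W[...,0]-658,W[...,1]-202)<50); q=W[m]; print('bearing',len(q),np.percentile(q,[1,99],axis=0).round(1))
print('caps',watz(T,334,194,30),watz(T,323,236,30), 'bottle',watz(T,152,208,115))
E
```

```text
[664.1145674  202.46628864 128.5       ] [664.13154865 202.37875391 128.89929254]
1295
cap (662.5469970703125, 205.98257446289062) 24.676158905029297 [[641.  184.  125.3]
 [684.  227.1 129.5]]
bearing 618 [[629.3 172.7  71. ]
 [695.1 226.1  76.1]]
caps [572.42453702 111.37920302  30.        ] [505.04991866 127.73134772  30.        ] bottle [571.75343349 363.73847394 115.        ]
```

step_arm:
  motion:
    - [[26,-41,0,0,-1],[26,-41,0,0,-1],[0,0,40,0,-1],[0,0,45,0,-1],[0,0,45,0,-1],[0,0,45,0,-1],[0,0,30,0,-1],[0,0,0,0,-1]]

```text
t: 3.35
position: [658.5, 199.8, 96.4]
orientation: [3.139, -0.002, -0.01]
wrist_force: [0.2, 0.6, -0.9]
gripper_width: 93.9
```

step_arm:
  motion:
    - [[3,-5,2,0,-1],[0,0,0,0,1],[0,0,0,0,1],[0,0,0,0,1],[0,0,0,0,1],[0,0,0,0,1],[0,0,0,0,1],[0,0,0,0,1]]
  grip_force: 20

```text
t: 4.15
position: [664.2, 206.8, 98.6]
orientation: [3.141, -0.001, -0.0]
wrist_force: [-1.8, -2.8, 3.4]
gripper_width: 47.7
```

step_arm:
  motion:
    - [[0,0,-10,0,1],[0,0,-20,0,1],[0,0,-20,0,1],[0,0,-30,0,1],[0,0,-40,0,1],[0,0,-40,0,1],[0,0,-40,0,1],[0,0,0,0,1]]

```text
t: 4.95
position: [665.7, 208.8, 305.4]
orientation: [-3.138, 0.001, -0.012]
wrist_force: [-0.1, 0.5, -0.3]
gripper_width: 47.7
```

```bash
python3 - <<'E'
from h import *
s=env.read_state(); print(s['position'],s['wrist_force'],s['gripper_width'],s['q'].round(2))
p,d,i=grab('wrist'); save('w2',p); np.savez('w2.npz',p=p,d=d,T=i['world_to_cam'])
E
```

```text
[665.6794603  208.81974896 305.4149179 ] [-0.10745506  0.45903585 -0.33264631] 47.73818782502555 [-0.    0.45 -0.58  1.4   0.25  1.35 -2.16]
```

View pics/w2.png

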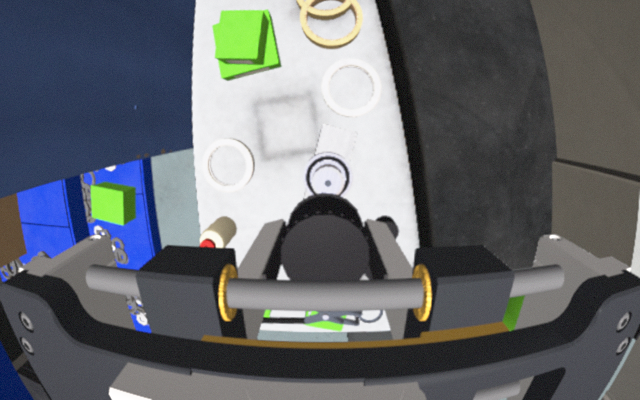

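The cap is in the jaws (325,250), and the bare shaft end is visible at about (327,176).

```bash
python3 - <<'E'
from h import *
z=np.load('w2.npz'); p,d,T=z['p'],z['d'],z['T']; W=wcloud(T,d)
print(watz(T,327,176,114.5), W[176,327])
for lo,hi in((108,120),(68,80)):
    m=(W[...,2]>lo)&(W[...,2]<hi)&(np.hypot(W[...,0]-664,W[...,1]-205)<45); m[:, :]&=(np.arange(400)[:,None]<200)
    q=W[m]; print(lo,len(q),cv2.minEnclosingCircle(q[:,:2].astype(np.float32)),np.percentile(q,[1,99],axis=0).round(1).tolist())
c=p[120:230,260:400]; save('w2c',cv2.resize(c,None,fx=5,fy=5,interpolation=cv2.INTER_CUBIC))
E
```

```text
[670.85166406 206.81644753 114.5       ] [670.61194156 206.80875747 113.04692647]
108 720 ((662.8479614257812, 206.20008850097656), 20.117084503173828) [[649.7, 187.2, 109.4], [681.4, 224.0, 115.9]]
68 969 ((662.4100341796875, 206.08836364746094), 34.309913635253906) [[638.1, 174.2, 71.7], [695.1, 238.8, 76.1]]
```

View pics/w2c.png

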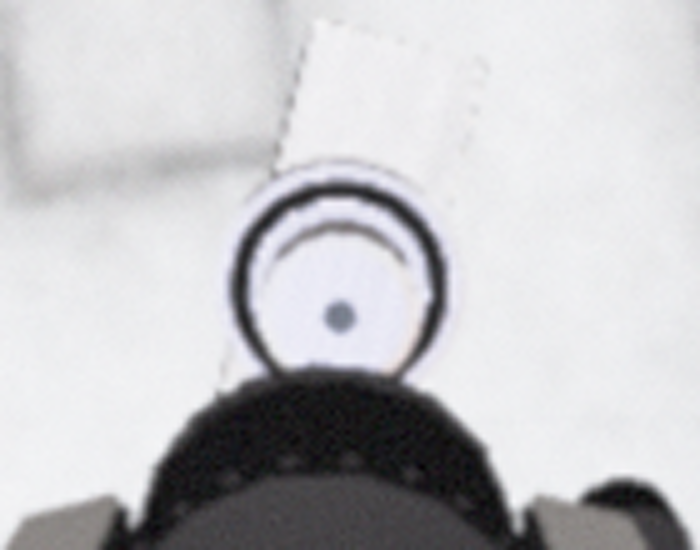

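step_arm:
  motion:
    - [[-33,31,0,0,1],[-33,31,0,0,1],[-33,31,0,0,1],[-33,31,0,0,1],[-33,31,0,0,1],[-33,31,0,0,1],[-33,31,0,0,1],[-12,37,0,0,1]]

```text
t: 5.8
position: [418.0, -47.1, 298.3]
orientation: [3.141, 0.0, -0.0]
wrist_force: [1.3, 0.3, -0.7]
gripper_width: 47.6
```

step_arm:
  motion:
    - [[-10,37,0,0,1],[-7,37,0,0,1],[0,37,0,0,1],[0,0,0,-6,1],[0,0,0,-6,1],[0,0,0,-6,1],[0,0,0,0,1]]

```text
t: 6.5
position: [403.5, -157.4, 297.9]
orientation: [-3.102, -0.494, 0.001]
wrist_force: [-0.6, -0.8, -0.2]
gripper_width: 47.3
```

```bash
python3 - <<'E'
from h import *
s=env.read_state(); print(s['position'],s['orientation'],s['gripper_width'],s['q'].round(2))
p,d,i=grab('wrist'); save('w3',p); np.savez('w3.npz',p=p,d=d,T=i['world_to_cam'])
E
```

```text
[ 403.48926269 -157.40063769  297.93029866] [-3.10191528e+00 -4.93717263e-01  1.27554948e-03] 47.27915265126652 [ 0.56 -0.04 -0.32  1.97 -0.02  1.21 -1.01]
```

View pics/w3.png

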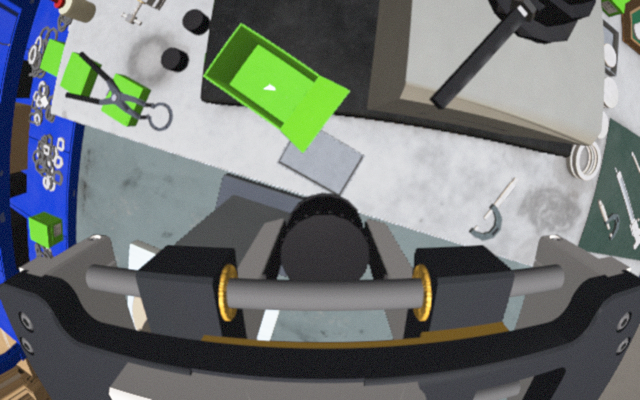

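```bash
python3 - <<'E'
from h import *
z=np.load('w3.npz'); p,d,T=z['p'],z['d'],z['T']; W=wcloud(T,d)
for u,v in((363,157),(342,193),(280,161)): print(watz(T,u,v,22))
for u,v in((305,150),(281,140),(350,91),(320,75),(208,75),(240,90)): print('box',u,v,W[v,u])
m=(W[...,2]>85)&(W[...,2]<235)&(W[...,0]>360)&(W[...,0]<470)&(W[...,1]>-200)&(W[...,1]<-60)&(np.arange(400)[:,None]<185)
q=W[m]
for y in range(-160,-60,10):
    k=q[(q[:,1]>=y)&(q[:,1]<y+10)]
    if len(k): a=k[k[:,0].argmin()]; print(y,len(k),a.round())
save('w3c',cv2.resize(p[60:200,190:380],None,fx=4,fy=4))
E
```

```text
[ 437.82520868 -205.8876993    22.        ]
[ 376.27591905 -193.79510118   22.        ]
[393.95428728 -90.65223309  22.        ]
box 305 150 [ 418.74985217 -120.60682011    1.52873649]
box 281 140 [ 4.22232968e+02 -8.03731496e+01  7.49135183e-02]
box 350 91 [ 515.59331131 -153.54394708   91.00658809]
box 320 75 [ 523.14215302 -112.23005974   90.81522252]
box 208 75 [481.69596342  -6.11866451 170.30375579]
box 240 90 [476.79299983 -22.10266331  93.86061751]
-140 110 [ 449. -130.  216.]
-130 380 [ 439. -126.  216.]
-120 310 [ 441. -119.  207.]
-110 229 [ 444. -110.  194.]
-100 67 [447. -98. 178.]
-90 187 [451. -88. 176.]
-80 162 [454. -80. 176.]
-70 143 [457. -69. 175.]
```

View pics/w3c.png

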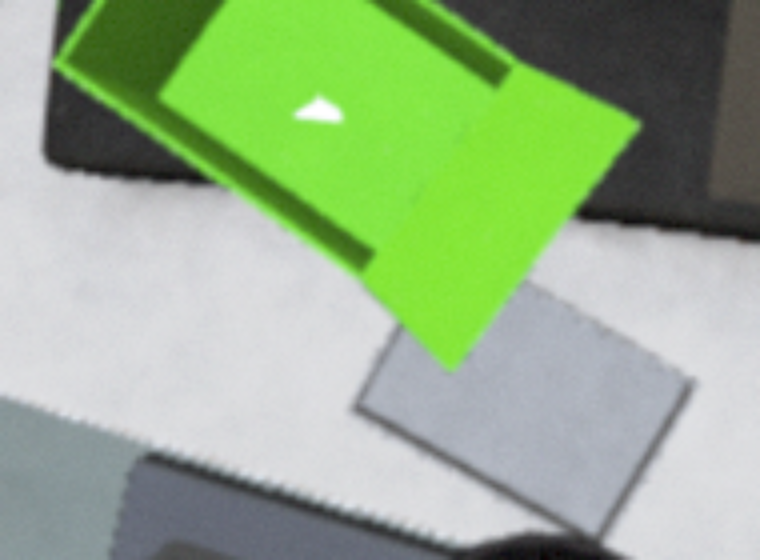

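step_arm:
  motion:
    - [[2,0,45,0,1],[0,0,45,0,1],[0,0,40,0,1],[0,0,30,0,1],[0,0,30,0,1],[0,0,25,0,1],[0,0,20,0,1],[0,0,0,0,1]]

```text
t: 7.35
position: [404.1, -156.2, 61.4]
orientation: [-3.101, -0.486, 0.006]
wrist_force: [-0.1, -0.8, 0.0]
gripper_width: 47.5
```

step_arm:
  motion:
    - [[1,0,15,0,1],[0,0,10,0,1],[0,0,8,0,1],[0,0,6,0,1],[0,0,4,0,1],[0,0,0,0,1]]

```text
t: 7.95
position: [406.6, -156.6, 20.3]
orientation: [-3.103, -0.49, 0.001]
wrist_force: [-0.0, -0.3, -0.6]
gripper_width: 47.2
```

step_arm:
  motion:
    - [[0,0,3,0,1],[0,0,0,0,1],[0,0,0,0,-0.25],[0,0,0,0,-0.25],[0,0,0,0,-0.25],[0,0,0,0,-0.25],[0,0,-15,0,-0.25],[0,0,-15,0,-0.25]]

```text
t: 8.75
position: [406.4, -156.4, 47.7]
orientation: [-3.102, -0.491, 0.001]
wrist_force: [0.3, -0.5, 0.4]
gripper_width: 59.0
```

step_arm:
  motion:
    - [[0,0,-35,0,-0.25],[0,0,-40,0,-0.25],[0,0,-45,0,-1],[0,0,-45,0,-1],[0,0,-45,0,-1],[0,0,-45,0,-1],[0,0,0,0,-1]]

```text
t: 9.45
position: [408.9, -157.2, 308.1]
orientation: [3.099, 0.49, 0.011]
wrist_force: [0.6, 0.5, -1.3]
gripper_width: 92.9
```

```bash
python3 - <<'E'
from h import *
s=env.read_state(); print(s['position'],s['orientation'],s['gripper_width'],s['q'].round(2),s['wrist_force'])
p,d,i=grab('side'); np.savez('side1.npz',d=d,p=p); W=cloud(i,d)
c=p[180:260,330:420]; save('s1c',cv2.resize(c,None,fx=6,fy=6))
m=(np.abs(W[...,0]-412)<36)&(np.abs(W[...,1]+150)<45)&(W[...,2]>30)&(W[...,2]<70); q=W[m]; print(len(q), np.percentile(q,[2,50,98],axis=0).round(1) if len(q) else '')
E
```

```text
[ 408.90040046 -157.16510611  308.07990456] [3.0988899  0.48964719 0.01126715] 92.87272115164177 [ 0.58 -0.05 -0.34  1.96 -0.02  1.22 -1.02] [ 0.64176653  0.5418789  -1.29937264]
168 [[ 380.2 -178.2   30.9]
 [ 400.1 -148.    45.4]
 [ 424.7 -134.    48.4]]
```

View pics/s1c.png

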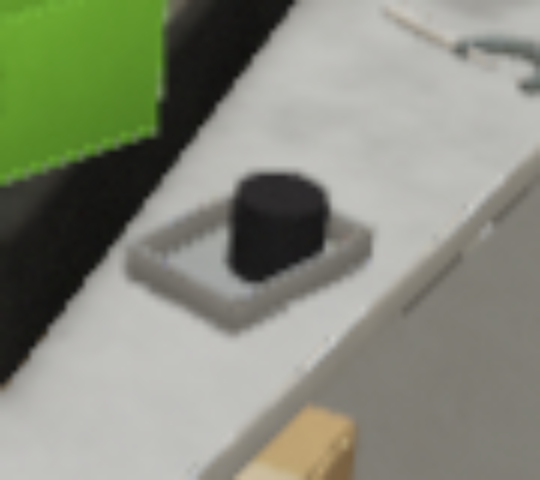

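The cap stands upright in the tray. Next are the pliers. I'll approach with tool x towards the tips, so the wrist camera sees the circlip.

step_arm:
  motion:
    - [[20,-35,0,0,-1],[20,-35,0,0,-1],[20,-35,0,0,-1],[20,-35,0,0,-1],[20,-35,0,0,-1],[11,-44,0,0,-1],[11,-44,0,0,-1],[11,-44,0,0,-1]]

```text
t: 10.3
position: [437.6, 177.9, 301.6]
orientation: [3.103, 0.49, -0.002]
wrist_force: [1.1, -0.3, -0.2]
gripper_width: 94.3
```

step_arm:
  motion:
    - [[11,-44,0,0,-1],[11,-44,0,0,-1],[0,0,0,-8.5,-1],[0,0,0,-8.5,-1],[0,0,0,-8.5,-1],[0,0,0,-8.5,-1],[0,0,0,-8.5,-1],[0,0,0,-8.5,-1]]

```text
t: 11.1
position: [431.9, 266.6, 301.4]
orientation: [-2.583, -1.787, 0.002]
wrist_force: [-0.8, 0.1, -0.1]
gripper_width: 93.9
```

step_arm:
  motion:
    - [[0,0,0,-8.5,-1],[0,0,0,-8.5,-1],[0,0,0,-8.5,-1],[0,0,0,-8.5,-1],[0,0,0,-8.5,-1],[0,0,0,-8.5,-1],[0,0,0,-8.5,-1],[0,0,0,-8.5,-1]]

```text
t: 11.9
position: [431.9, 266.6, 301.5]
orientation: [-1.142, -2.925, 0.001]
wrist_force: [-0.7, -0.2, -0.4]
gripper_width: 94.3
```

step_arm:
  motion:
    - [[0,0,0,-8.5,-1],[0,0,0,-8.5,-1],[0,0,0,-8.5,-1],[0,0,0,-8.5,-1],[0,0,0,-8.5,-1],[0,0,0,-8.5,-1],[0,0,0,-8.5,-1],[0,0,0,-8.5,-1]]

```text
t: 12.7
position: [431.9, 266.6, 301.5]
orientation: [0.689, -3.064, -0.0]
wrist_force: [0.2, 0.1, -0.2]
gripper_width: 94.0
```

```bash
python3 - <<'E'
from h import *
s=env.read_state(); X=R.from_rotvec(s['orientation']).as_matrix(); print(s['position'],X.round(3),s['q'].round(2))
E
```

```text
[431.88904744 266.58582485 301.48061021] [[-0.904 -0.428 -0.001]
 [-0.428  0.904 -0.   ]
 [ 0.001  0.    -1.   ]] [ 0.36  0.23 -1.18  1.8   0.22  1.26  1.14]
```

step_arm:
  motion:
    - [[0,0,0,-8.5,-1],[0,0,0,-8.5,-1],[0,0,0,-8.5,-1],[0,0,0,-8.5,-1],[0,0,0,-8.5,-1],[0,0,0,-8.5,-1],[0,0,0,-4,-1],[0,0,0,0,-1]]

```text
t: 13.5
position: [431.9, 266.6, 301.6]
orientation: [2.02, -2.405, -0.001]
wrist_force: [-0.5, 0.7, 0.2]
gripper_width: 93.8
```

```bash
python3 - <<'E'
from h import *
s=env.read_state(); X=R.from_rotvec(s['orientation']).as_matrix(); print(s['position'],X.round(3),s['q'].round(2))
p,d,i=grab('wrist'); save('w4',cv2.resize(p[:300],None,fx=1.25,fy=1.25)); np.savez('w4.npz',p=p,d=d,T=i['world_to_cam'])
E
```

```text
[431.92469144 266.61429563 301.61813223] [[-0.173 -0.985 -0.001]
 [-0.985  0.173 -0.   ]
 [ 0.     0.001 -1.   ]] [ 0.38  0.23 -1.2   1.8   0.23  1.27  2.08]
```

View pics/w4.png

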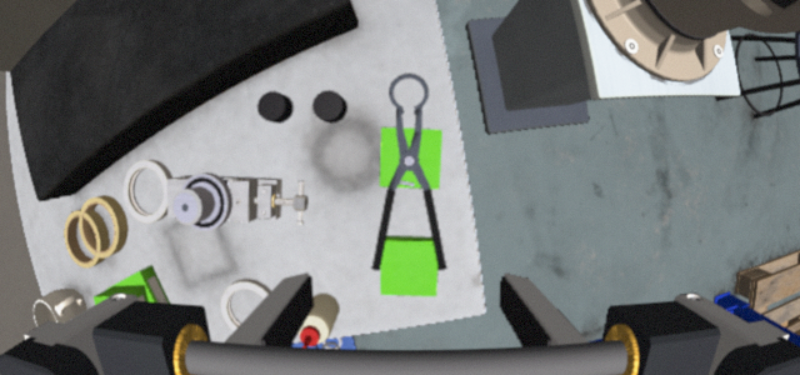

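Pliers in the enlarged view: clip centre at (409,92), pivot at (409,161), handle ends at (377,268) and (441,268).

```bash
python3 - <<'E'
from h import *
z=np.load('w4.npz'); p,d,T=z['p'],z['d'],z['T']; W=wcloud(T,d)
f=lambda u,v,h:watz(T,(u+.5)/1.25-.5,(v+.5)/1.25-.5,h)
for n,u,v,h in(('clip',409,92,13),('piv',409,161,44),('hA',377,268,42),('hB',441,268,42)): print(n,f(u,v,h).round(1))
# handles: dark pixels with z>33
g=p.max(2); m=(g<60)&(W[...,2]>25)&(W[...,2]<55)&(W[...,0]>380)&(W[...,0]<500)&(W[...,1]>215)&(W[...,1]<350)&(np.arange(400)[:,None]<225)
q=W[m]; print(len(q))
for y in range(220,345,12):
    k=q[(q[:,1]>=y)&(q[:,1]<y+12)]
    if len(k): c=np.median(k[:,0]); a,b=k[k[:,0]<c+0],k[k[:,0]>=c]; print(y+6,len(k),k[:,0].min().round(1),k[:,0].max().round(1),((k[:,0].min()+k[:,0].max())/2).round(1),np.median(k[:,2]).round(1))
# steel clip ring: z 5..20
m=(W[...,2]>6)&(W[...,2]<22)&(W[...,0]>370)&(W[...,0]<445)&(W[...,1]>95)&(W[...,1]<170)&(g<170)&(np.arange(400)[:,None]<100); q=W[m]; print('clip',len(q),cv2.minEnclosingCircle(q[:,:2].astype(np.float32)) if len(q) else '')
print('axle',watz(T,(187+.5)/1.25-.5,(207+.5)/1.25-.5,114.5))
E
```

```text
clip [404.4 127.6  13. ]
piv [419.  209.8  44. ]
hA [477.7 326.5  42. ]
hB [403.  339.6  42. ]
514
238 17 443.3 449.7 446.5 41.2
250 67 402.0 454.6 428.3 41.3
262 70 401.5 458.4 429.9 41.3
274 69 401.2 463.5 432.4 41.2
286 71 400.7 468.8 434.7 41.3
298 67 400.4 472.3 436.4 41.5
310 61 400.0 477.8 438.9 41.0
322 58 399.9 481.5 440.7 41.2
334 33 399.1 405.2 402.1 41.1
346 1 405.3 405.3 405.3 37.6
clip 282 ((405.200927734375, 129.11514282226562), 26.351652145385742)
axle [658.89898833 206.54608937 114.5       ]
```

step_arm:
  motion:
    - [[1,2.5,45,0,-1],[0,0,48,0,-1],[0,0,48,0,-1],[0,0,45,0,-1],[0,0,40,0,-1],[0,0,30,0,-1],[0,0,18,0,-1],[0,0,0,0,-1]]

```text
t: 14.35
position: [427.9, 265.7, 26.2]
orientation: [2.014, -2.406, -0.002]
wrist_force: [-0.7, 0.4, 0.5]
gripper_width: 93.9
```

step_arm:
  motion:
    - [[0,-1,9,0,-1],[0,0,0,0,1],[0,0,0,0,1],[0,0,0,0,1],[0,0,0,0,1],[0,0,0,0,1],[0,0,0,0,1],[0,0,0,0,1]]
  grip_force: 48

```text
t: 15.15
position: [431.1, 266.8, 20.0]
orientation: [-2.018, 2.406, 0.0]
wrist_force: [-0.7, 2.6, 7.0]
gripper_width: 41.7
```

step_arm:
  motion:
    - [[0,0,0,0,1],[0,0,0,0,1],[0,0,0,0,1]]

```text
t: 15.45
position: [431.1, 266.9, 20.0]
orientation: [-2.018, 2.406, 0.0]
wrist_force: [0.3, 2.5, 6.9]
gripper_width: 33.8
```

step_arm:
  motion:
    - [[0,0,0,0,1],[0,0,-5,0,1],[0,0,-5,0,1],[0,0,-10,0,1],[0,0,-15,0,1],[0,0,-20,0,1],[0,0,-20,0,1],[0,0,0,0,1]]

```text
t: 16.25
position: [431.8, 267.0, 97.4]
orientation: [-2.016, 2.405, -0.002]
wrist_force: [0.3, 0.4, -2.9]
gripper_width: 33.8
```

```bash
python3 - <<'E'
from h import *
s=env.read_state(); print(s['position'],s['orientation'],s['wrist_force'],s['wrist_torque'],s['gripper_width'],s['q'].round(2))
p,d,i=grab('wrist'); save('w5',cv2.resize(p[:320],None,fx=1.25,fy=1.25)); np.savez('w5.npz',p=p,d=d,T=i['world_to_cam'])
p,d,i=grab('side'); np.savez('side2.npz',p=p,d=d)
E
```

```text
[431.82395986 267.04026475  97.39464285] [-2.01609880e+00  2.40460833e+00 -1.75335348e-03] [ 0.31973632  0.41272435 -2.91857281] [ 0.29626857 -0.06857267  0.00032927] 33.82505390974619 [ 0.16  0.47 -1.03  2.03  0.52  0.91  1.82]
```

View pics/w5.png

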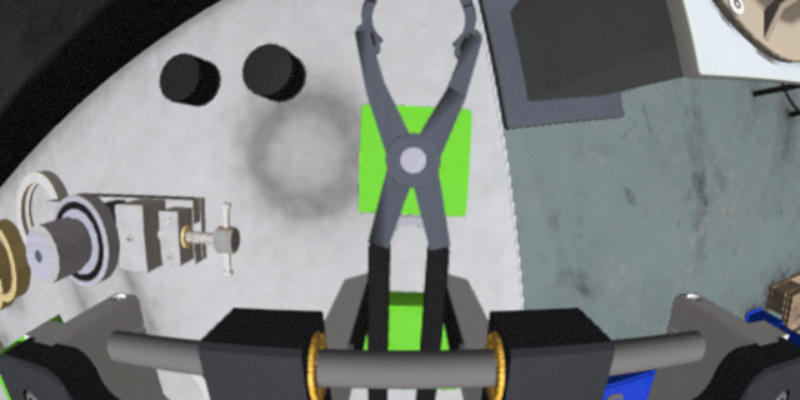

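The pliers are squeezed with the handles parallel and lifted clear; the pivot is at (413,160) and the ring arcs are at the top edge (365–475, 0–30). Next I'll measure their tilt and the clip position in the tool frame.

```bash
cat > tip.py <<'E'
from h import *
def tool(s): return R.from_rotvec(s['orientation']).as_matrix(), s['position']
def show(d,Tw,s,p,im=None):
    X,o=tool(s); W=wcloud(Tw,d); L=(W-o)@X   # tool frame
    ok=(L[...,2]<6)&(L[...,2]>-60)&(np.abs(L[...,1])<40)
    for a,b in((5,20),(20,35),(50,58),(58,66),(66,75),(75,90),(90,100),(100,110),(110,118),(118,126),(126,134),(134,142),(142,150),(150,165)):
        m=ok&(L[...,0]>=a)&(L[...,0]<b); k=L[m]
        if len(k)>3: print(a,b,len(k),'y',k[:,1].min().round(1),k[:,1].max().round(1),'z med',np.median(k[:,2]).round(1),'zmin/max',np.percentile(k[:,2],[5,95]).round(1))
    return L
E
python3 - <<'E'
from tip import *
z=np.load('w5.npz'); s=env.read_state(); L=show(z['d'],z['T'],s,z['p'])
print('pivot',L[int(160/1.25),int(413/1.25)], 'jawL',L[int(60/1.25),int(372/1.25)],L[int(60/1.25),int(465/1.25)])
q=np.load('side2.npz'); W=cloud(viewer.camera_info('side'),q['d']); X,o=tool(s); S=(W-o)@X
ok=(S[...,2]<10)&(S[...,2]>-60)&(np.abs(S[...,1])<40)&(S[...,0]>0)&(S[...,0]<180)
print('side')
for a in range(0,175,10):
    k=S[ok&(S[...,0]>=a)&(S[...,0]<a+10)]
    if len(k): print(a,len(k),k[:,1].min().round(),k[:,1].max().round(),np.percentile(k[:,2],[5,50,95]).round(1))
E
```

```text
5 20 2821 y -30.7 27.7 z med -26.5 zmin/max [-57.4 -14. ]
20 35 1054 y -18.1 17.1 z med -22.8 zmin/max [-24.  -19.6]
50 58 665 y -11.6 12.5 z med -22.8 zmin/max [-24.  -21.5]
58 66 703 y -10.1 13.0 z med -23.8 zmin/max [-27.7 -22. ]
66 75 874 y -13.1 16.9 z med -22.4 zmin/max [-24.3 -21.1]
75 90 1234 y -17.3 22.6 z med -21.8 zmin/max [-22.9 -20.6]
90 100 596 y -19.6 26.2 z med -20.0 zmin/max [-22.  -18.7]
100 110 496 y -21.2 28.7 z med -19.6 zmin/max [-20.6 -18.3]
110 118 393 y -23.0 30.4 z med -19.1 zmin/max [-20.4  -7.3]
118 126 127 y -23.5 30.1 z med -18.8 zmin/max [-20.  -14.6]
pivot [ 62.27521342   1.10302697 -27.7619381 ] jawL [104.47282794 -15.77201039 -21.03704324] [105.43742182  23.22132389 -18.8082806 ]
side
0 126 -19.0 31.0 [-56.  -33.8 -12.6]
10 12 -19.0 20.0 [-48.9 -21.3 -12.5]
20 24 11.0 19.0 [-22.4 -20.1 -12.1]
30 34 -6.0 18.0 [-23.7 -20.  -12.6]
40 34 -6.0 16.0 [-23.1 -21.  -13. ]
50 41 -8.0 15.0 [-23.5 -21.5 -11.8]
60 38 -5.0 16.0 [-27.3 -22.3 -12.7]
70 38 -7.0 20.0 [-22.8 -20.7 -11.7]
80 37 -6.0 24.0 [-22.4 -19.3 -12. ]
90 29 -10.0 28.0 [-22.4 -17.8 -12. ]
100 24 -12.0 30.0 [-20.3 -17.3 -11. ]
110 50 -21.0 34.0 [-19.6  -8.8   8.2]
120 18 -20.0 31.0 [-14.6   1.5   9.5]
130 7 -24.0 32.0 [7.2 9.2 9.8]
140 9 -22.0 33.0 [7.3 8.4 9.9]
150 4 -15.0 29.0 [8.1 9.2 9.5]
160 7 -7.0 16.0 [7.5 9.3 9.9]
```

step_arm:
  motion:
    - [[0,0,-30,0,1],[0,0,-40,0,1],[0,0,-20,0,1],[-14,-30,0,0,1],[-14,-30,0,0,1],[-14,-30,0,0,1],[-14,-30,0,0,1],[0,0,0,0,1]]

```text
t: 17.15
position: [561.4, 300.4, 182.5]
orientation: [2.015, -2.409, -0.002]
wrist_force: [-0.7, 0.1, -2.7]
gripper_width: 33.9
```

step_arm:
  motion:
    - [[-14,-30,0,0,1],[-14,-30,0,0,1],[-14,-30,0,0,1],[-12,-20,0,0,1],[0,0,0,0,1],[0,0,0,0,1]]

```text
t: 17.75
position: [675.4, 334.7, 183.0]
orientation: [2.018, -2.405, -0.002]
wrist_force: [-0.7, 0.9, -2.9]
gripper_width: 34.3
```

```bash
python3 - <<'E'
from tip import *
s=env.read_state(); X,o=tool(s); print(o,X.round(3),s['wrist_force'],s['gripper_width'],s['q'].round(2))
p,d,i=grab('wrist'); T=i['world_to_cam']; save('w6',p); np.savez('w6.npz',p=p,d=d,T=T)
L=show(d,T,s,p)
print('ring pix',wpix(T,o+X@np.array([137,4,8.5])),'axle pix',wpix(T,[662.6,206.1,114.5]))
W=wcloud(T,d)
for lo,hi in((106,120),(68,80)):
    m=(W[...,2]>lo)&(W[...,2]<hi)&(np.hypot(W[...,0]-662,W[...,1]-206)<45); q=W[m]
    if len(q): print(lo,len(q),cv2.minEnclosingCircle(q[:,:2].astype(np.float32)),np.percentile(q,[1,99],axis=0).round(1).tolist())
E
```

```text
[675.38519179 334.65797575 182.97317383] [[-0.174 -0.985 -0.002]
 [-0.985  0.174 -0.001]
 [ 0.001  0.002 -1.   ]] [-0.74690747  0.90489588 -2.88703614] 34.341077861484195 [ 0.    0.74 -0.92  1.38  0.59  1.31  2.03]
5 20 2987 y -30.1 28.2 z med -26.8 zmin/max [-57.9 -12. ]
20 35 1012 y -17.5 17.7 z med -20.4 zmin/max [-21.5 -18.2]
50 58 681 y -11.6 13.1 z med -20.3 zmin/max [-21.5 -19. ]
58 66 695 y -10.0 12.5 z med -21.3 zmin/max [-25.2 -19.7]
66 75 865 y -13.1 16.5 z med -20.2 zmin/max [-24.1 -18.7]
75 90 1241 y -18.1 22.3 z med -19.5 zmin/max [-20.6 -18.2]
90 100 615 y -20.0 25.3 z med -18.0 zmin/max [-20.  -16.6]
100 110 516 y -21.7 28.0 z med -17.4 zmin/max [-18.4 -16.2]
110 118 392 y -23.5 30.0 z med -17.1 zmin/max [-18.2  -8.1]
118 126 167 y -23.8 29.2 z med -16.9 zmin/max [-18.1  -6.3]
ring pix (np.float64(332.773139070012), np.float64(10.750213256310019)) axle pix (np.float64(313.40296981435563), np.float64(46.0849835130586))
106 1427 ((662.0330200195312, 206.4053192138672), 20.120309829711914) [[643.7, 187.9, 108.9], [672.6, 225.8, 115.7]]
68 1410 ((662.2102661132812, 206.30856323242188), 34.329254150390625) [[629.7, 173.3, 71.1], [695.2, 239.2, 76.2]]
```

```bash
cat > ring.py <<'E'
from tip import *
from scipy.optimize import least_squares
def camtool(): # nominal: tool frame from cam via saved w5
    pass
def ringfit(d,T,s,zlo=0,zhi=14):
    X,o=tool(s); L=(wcloud(T,d)-o)@X
    m=(L[...,2]>zlo)&(L[...,2]<zhi)&(np.abs(L[...,1]-4)<34)&(L[...,0]>112)&(L[...,0]<175); m[200:]=False
    q=L[m]; r=lambda c:np.hypot(q[:,0]-c[0],q[:,1]-c[1])
    f=least_squares(lambda c:np.maximum(0,np.abs(r(c)-24.75)-2.75),[137,4],loss='soft_l1'); 
    f2=least_squares(lambda c:r(c)-24.75,[137,4],loss='soft_l1')
    return f.x,f2.x,q,m
E
python3 - <<'E'
from ring import *
for n in('w5','w6'):
    z=np.load(n+'.npz'); d,T,p=z['d'],z['T'],z['p']
    Tw=T; s=env.read_state()
    if n=='w5': s={'orientation':np.array([-2.0161,2.4046,-.00175]),'position':np.array([431.82,267.04,97.39])}
    a,b,q,m=ringfit(d,T,s); print(n,a,b,len(q),np.percentile(q,[2,50,98],axis=0).round(1).tolist())
    for lo in range(112,170,5):
        k=q[(q[:,0]>=lo)&(q[:,0]<lo+5)]
        if len(k): l,r=k[k[:,1]<4],k[k[:,1]>=4]; print(lo,len(l),l[:,1].min().round(1) if len(l) else '',l[:,1].max().round(1) if len(l) else '',len(r),r[:,1].min().round(1) if len(r) else '',r[:,1].max().round(1) if len(r) else '',np.median(k[:,2]).round(1))
    X,o=tool(s); C=T[:3,:3]@X; print('tool->cam t',(T[:3,:3]@o+T[:3,3]).round(2), 'cam z,rot',R.from_matrix(C).as_rotvec().round(4))
E
```

```text
w5 [136.35693294   5.29422726] [136.8966448    5.32984453] 582 [[116.4, -22.7, 8.4], [135.5, 23.6, 12.4], [147.0, 33.3, 13.8]]
112 3 -15.9 -15.3 18 22.4 25.6 9.8
117 35 -16.6 -13.6 39 22.0 25.6 9.7
122 38 -17.4 -12.9 41 22.0 27.8 12.5
127 19 -18.2 -15.3 31 25.9 33.1 12.5
132 44 -23.3 -17.5 56 28.0 33.4 12.7
137 59 -23.3 -17.6 63 28.0 33.8 12.7
142 60 -22.7 -15.8 63 26.3 32.9 12.5
147 2 -21.0 -16.5 11 25.8 32.0 12.8
tool->cam t [  0.98  22.93 189.11] cam z,rot [ 0.1824  0.1821 -1.5629]
w6 [135.89520047   3.74133644] [136.46987765   3.85521267] 536 [[115.8, -24.1, 8.7], [134.5, 22.1, 12.8], [146.4, 31.7, 14.0]]
112 6 -17.2 -16.0 21 21.3 24.0 10.2
117 37 -17.9 -14.9 37 20.5 24.2 10.2
122 38 -18.3 -13.8 32 20.5 25.8 12.9
127 22 -20.2 -16.9 28 25.2 31.0 13.1
132 44 -24.7 -19.0 55 26.5 32.0 13.0
137 44 -24.8 -19.0 58 26.1 32.3 13.1
142 53 -23.9 -17.2 59 24.2 31.2 12.8
147 0   2 27.5 28.8 13.1
tool->cam t [  1.14  22.86 188.57] cam z,rot [ 0.1829  0.1817 -1.5632]
```

step_arm:
  motion:
    - [[-4,-7,10,0,1],[-3.5,-6,10,0,1],[0,0,10,0,1],[0,0,5,0,1],[0,0,0,0,1],[0,0,0,0,1]]

```text
t: 18.4
position: [690.3, 339.6, 149.7]
orientation: [-2.019, 2.407, 0.0]
wrist_force: [1.1, 1.0, -2.9]
gripper_width: 33.8
```

```bash
cat > chk.py <<'E'
from ring import *
s=env.read_state(); X,o=tool(s); print('tcp',o.round(1),s['wrist_force'].round(1),s['wrist_torque'].round(2),round(s['gripper_width'],1),s['q'].round(2)[[2,6]])
p,d,i=grab('wrist'); T=i['world_to_cam']; np.savez('wl.npz',p=p,d=d,T=T); save('wl',p)
a,b,q,m=ringfit(d,T,s); k=q[q[:,0]>126]; cy=(np.percentile(k[:,1],1)+np.percentile(k[:,1],99))/2
print('ring tool',a.round(1),b.round(1),len(q),'cy',cy.round(1),'z',np.percentile(k[:,2],[10,50,90]).round(1))
W=wcloud(T,d); L=(W-o)@X
for nm,lo,hi in(('shaft',100,120),('bear',66,82)):
    mm=(W[...,2]>lo)&(W[...,2]<hi)&(np.hypot(W[...,0]-662,W[...,1]-206)<37)&~m; 
    if nm=='shaft': mm&=np.hypot(W[...,0]-662,W[...,1]-206)<21.5
    Q=L[mm]
    if len(Q)>50: c,r=cv2.minEnclosingCircle(Q[:,:2].astype(np.float32)); print(nm,len(Q),'tool xy',np.round(c,1),round(r,1),'z tool',np.percentile(Q[:,2],[5,50,95]).round(1),'world z',np.percentile(W[mm][:,2],[5,50,95]).round(1))
E
python3 chk.py
```

```text
tcp [690.3 339.6 149.7] [ 1.1  1.  -2.9] [ 0.22 -0.11 -0.03] 33.8 [-0.9   2.02]
ring tool [136.1   3.9] [136.9   4. ] 603 cy 3.9 z [11.5 12.7 13.5]
shaft 2368 tool xy [135.8   4.1] 20.1 z tool [34.4 35.9 40.9] world z [108.7 113.7 115.2]
bear 1625 tool xy [136.2   4.3] 34.1 z tool [74.  75.4 77.1] world z [72.6 74.2 75.7]
```

step_arm:
  motion:
    - [[0,0,5,0,1],[0,0,5,0,1],[0,0,4,0,1],[0,0,0,0,1],[0,0,0,0,1]]

```text
t: 18.95
position: [690.4, 339.6, 135.4]
orientation: [2.019, -2.407, -0.0]
wrist_force: [0.0, -0.5, -1.9]
gripper_width: 34.0
```

```bash
python3 chk.py; python3 - <<'E'
from h import *
z=np.load('wl.npz'); save('wlc',cv2.resize(z['p'][:110,250:420],None,fx=4.5,fy=4.5,interpolation=cv2.INTER_CUBIC))
E
```

```text
tcp [690.4 339.6 135.4] [ 0.  -0.5 -1.9] [ 0.23 -0.12 -0.03] 34.0 [-0.9   2.01]
ring tool [136.2   3.9] [136.9   3.9] 601 cy 3.8 z [11.4 12.6 13.5]
shaft 2556 tool xy [135.9   4. ] 20.5 z tool [20.2 21.7 26.8] world z [108.6 113.7 115.2]
bear 1716 tool xy [136.    4.3] 34.1 z tool [59.8 61.2 62.8] world z [72.6 74.2 75.6]
```

View pics/wlc.png

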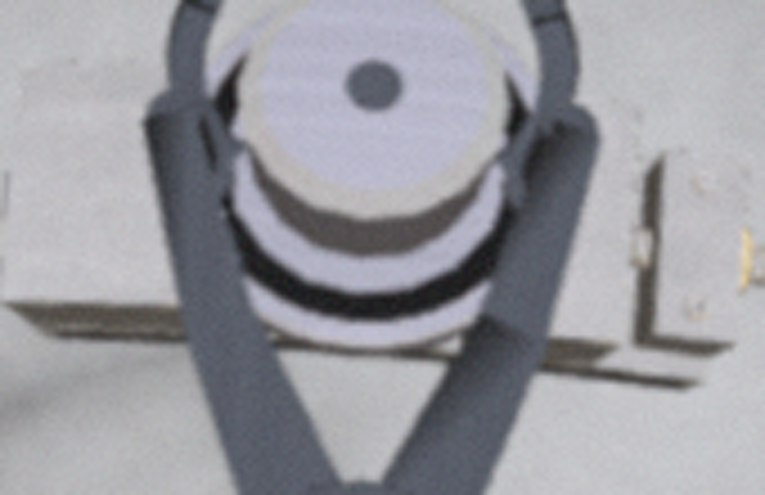

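The view shows the shaft end (373,85) midway between the ring's arms (190 and 557), so it's centred. I'll go down slowly.

step_arm:
  motion:
    - [[0,0,3,0,1],[0,0,3,0,1],[0,0,3,0,1],[0,0,3,0,1],[0,0,2,0,1],[0,0,0,0,1]]

```text
t: 19.6
position: [690.3, 339.4, 121.1]
orientation: [2.018, -2.407, -0.0]
wrist_force: [-0.4, -0.9, -2.4]
gripper_width: 33.5
```

```bash
python3 chk.py
```

```text
tcp [690.3 339.4 121.1] [-0.4 -0.9 -2.4] [ 0.23 -0.11  0.02] 33.5 [-0.89  2.01]
ring tool [150.7   4. ] [150.4   4. ] 3000 cy 3.9 z [ 6.3  7.4 12.6]
shaft 148 tool xy [128.1   3.6] 18.4 z tool [14.5 17.3 20.8] world z [100.3 103.8 106.6]
bear 1782 tool xy [136.1   4.1] 34.5 z tool [45.5 47.  48.7] world z [72.4 74.1 75.6]
```

step_arm:
  motion:
    - [[0,0,3,0,1],[0,0,3,0,1],[0,0,4,0,1],[0,0,4,0,1],[0,0,4,0,1],[0,0,2,0,1],[0,0,0,0,1]]

```text
t: 20.35
position: [690.3, 339.5, 101.1]
orientation: [2.019, -2.407, -0.0]
wrist_force: [0.2, -0.0, -2.2]
gripper_width: 33.9
```

```bash
cat > chk2.py <<'E'
from ring import *
s=env.read_state(); X,o=tool(s); print('tcp',o.round(1),s['wrist_force'].round(1),s['wrist_torque'].round(2),round(s['gripper_width'],1))
p,d,i=grab('wrist'); T=i['world_to_cam']; W=wcloud(T,d); L=(W-o)@X
r=np.hypot(L[...,0]-136.2,L[...,1]-3.9)
def st(n,m): 
    Q=L[m]; print(n,len(Q),np.percentile(Q[:,2],[5,50,95]).round(1) if len(Q) else '')
up=np.arange(400)[:,None]<200
st('ring z',(r>23.5)&(r<27)&(L[...,2]>6)&(L[...,2]<17)&(L[...,0]>127)&up)
e=(r<18)&(L[...,2]<20)&(L[...,2]>-60)&up; st('shaft end',e)
m=(W[...,2]>69)&(W[...,2]<80)&(np.hypot(W[...,0]-662,W[...,1]-206)<36)&up&(r>28.5); st('bearing',m)
m2=e&(np.abs(L[...,2]-np.median(L[...,2][e]))<6)
m2=(np.abs(L[...,2]-np.median(L[...,2][e]))<6)&(r<23)&up; Q=L[m2]; print('shaft xy',cv2.minEnclosingCircle(Q[:,:2].astype(np.float32)))
ps,ds,si=grab('side'); S=cloud(si,ds); SL=(S-o)@X; r=np.hypot(SL[...,0]-136.2,SL[...,1]-3.9)
k=(r>21)&(r<40)&(np.abs(SL[...,2])<45)&(SL[...,0]>120); 
print('side hist z tool',np.histogram(SL[k][:,2],bins=np.arange(0,46,2)))
E
python3 chk2.py
```

```text
tcp [690.3 339.5 101.1] [ 0.2 -0.  -2.2] [ 0.23 -0.11 -0.01] 33.9
ring z 246 [11.5 12.8 14. ]
shaft end 1542 [-14.  -12.9 -11.4]
bearing 705 [25.6 26.9 29.4]
shaft xy ((135.14691162109375, 4.0285844802856445), 19.953022003173828)
side hist z tool (array([ 2,  4,  4,  2, 13, 12, 16,  1,  2,  2,  0,  1, 32, 42, 13,  9,  9,
        8,  7,  9,  3,  0]), array([ 0,  2,  4,  6,  8, 10, 12, 14, 16, 18, 20, 22, 24, 26, 28, 30, 32,
       34, 36, 38, 40, 42, 44]))
```

step_arm:
  motion:
    - [[-0.5,0,2,0,1],[0,0,2,0,1],[0,0,2,0,1],[0,0,1.5,0,1],[0,0,1,0,1],[0,0,0,0,1],[0,0,0,0,1]]

```text
t: 21.15
position: [690.5, 340.1, 93.1]
orientation: [-2.019, 2.407, 0.0]
wrist_force: [-0.3, -0.3, -2.5]
gripper_width: 34.1
```

```bash
python3 chk2.py
```

```text
tcp [690.5 340.1  93.1] [-0.3 -0.3 -2.5] [ 0.24 -0.08 -0.03] 34.1
ring z 236 [11.  12.7 14. ]
shaft end 1360 [-22.  -20.7 -18.4]
bearing 872 [17.3 18.7 21. ]
shaft xy ((133.495361328125, 4.546762943267822), 19.67354393005371)
side hist z tool (array([ 4,  3,  4,  2, 14, 12, 12,  3, 21, 35, 17,  8, 13,  4, 10,  6,  2,
        0,  2,  4, 25, 12]), array([ 0,  2,  4,  6,  8, 10, 12, 14, 16, 18, 20, 22, 24, 26, 28, 30, 32,
       34, 36, 38, 40, 42, 44]))
```

step_arm:
  motion:
    - [[0,0,0.6,0,1],[0,0,0.6,0,1],[0,0,0,0,1],[0,0,0,0,1],[0,0,0,0,1]]

```text
t: 21.75
position: [690.5, 340.1, 91.8]
orientation: [-2.019, 2.407, 0.0]
wrist_force: [0.1, 0.7, -2.8]
gripper_width: 33.8
```

```bash
python3 chk2.py; python3 - <<'E'
from ring import *
s=env.read_state(); X,o=tool(s); p,d,i=grab('wrist'); W=wcloud(i['world_to_cam'],d); L=(W-o)@X
up=np.arange(400)[:,None]<200
m=(L[...,2]>15.5)&(L[...,2]<20.5)&(np.hypot(L[...,0]-136,L[...,1]-4)<37)&up; Q=L[m]; rr=np.hypot(Q[:,0]-136,Q[:,1]-4)
print(len(Q),cv2.minEnclosingCircle(Q[:,:2].astype(np.float32)),np.median(Q[:,2]))
# outer edge fit of bearing near side
E=Q[(rr>31)]; B=[]
for a in np.arange(-3.14,3.14,.15):
    t=np.arctan2(Q[:,1]-4,Q[:,0]-136); k=(abs(t-a)<.075)
    if k.sum()>3 and rr[k].max()>31: B.append(Q[k][rr[k].argmax(),:2])
B=np.array(B); f=least_squares(lambda c:np.hypot(B[:,0]-c[0],B[:,1]-c[1])-33.7,[136,4],loss='soft_l1'); print('bearing fit',f.x,len(B),np.abs(f.fun).mean())
# shaft end with known radius: near edge fit (tool x<centre)
m=(L[...,2]>-24)&(L[...,2]<-17)&(np.hypot(L[...,0]-136,L[...,1]-4)<24)&up; Q=L[m]; B=[]
for a in np.arange(1.7,4.6,.12):
    t=np.mod(np.arctan2(Q[:,1]-4,Q[:,0]-136),2*np.pi); k=abs(t-a)<.06; r=np.hypot(Q[:,0]-136,Q[:,1]-4)
    if k.sum()>3: B.append(Q[k][r[k].argmax(),:2])
B=np.array(B); f=least_squares(lambda c:np.hypot(B[:,0]-c[0],B[:,1]-c[1])-19.7,[136,4],loss='soft_l1'); print('shaft fit',f.x,len(B),np.abs(f.fun).mean())
m=(np.hypot(L[...,0]-136,L[...,1]-4)>19)&(np.hypot(L[...,0]-136,L[...,1]-4)<31)&(L[...,2]>6)&(L[...,2]<15)&up&(L[...,0]>127); K=L[m]
f=least_squares(lambda c:np.maximum(0,np.abs(np.hypot(K[:,0]-c[0],K[:,1]-c[1])-24.75)-2.75),[136,4],loss='soft_l1'); print('ring',f.x,len(K),np.percentile(K[:,1],[1,99]))
E
```

```text
tcp [690.5 340.1  91.8] [ 0.1  0.7 -2.8] [ 0.24 -0.06 -0.01] 33.8
ring z 236 [11.2 12.8 14.1]
shaft end 1313 [-23.3 -22.  -19.7]
bearing 900 [16.2 17.5 19.6]
shaft xy ((132.4742431640625, 4.479848861694336), 19.531509399414062)
side hist z tool (array([ 7,  2,  2,  3, 10, 15, 15,  6, 45, 11, 13,  7, 11,  9,  8,  3,  1,
        0,  4, 18, 23,  2]), array([ 0,  2,  4,  6,  8, 10, 12, 14, 16, 18, 20, 22, 24, 26, 28, 30, 32,
       34, 36, 38, 40, 42, 44]))
2099 ((136.2086181640625, 4.280095100402832), 34.11491012573242) 17.570985214258812
bearing fit [136.15234816   4.34130558] 20 0.3179357576744438
shaft fit [136.15877468   4.20312554] 25 0.13783538388966804
ring [139.68383604   4.04511581] 407 [-24.52228359  32.29906007]
```

```bash
python3 -c "
from h import *
p,d,i=grab('side');W=cloud(i,d);m=(np.abs(W[...,0]-412)<36)&(np.abs(W[...,1]+150)<45)&(W[...,2]>30)&(W[...,2]<70);print(m.sum(),np.median(W[m],0))
print(np.abs(env.read_state()['joint_velocities']).max()); print(env.sign_off())"
```

```text
166 [ 399.63792877 -146.71969336   45.79980375]
0.0013714537889957476
the job is handed in; nothing more can be done
None
```

The job is handed in at about 22 s of the 72 s allowed. The cap is in the tray, and the spread circlip is held at the groove with the pliers squeezed; no verdict was reported.

I lifted the large cap off the shaft and stood it in the grey tray. I then squeezed the pliers at 48 N, raised the circlip over the shaft end and slid it down with no rise in force.

Last checks:
- **Position:** by the wrist camera, the circlip is about 0.3 mm below the groove centre and within about 1 mm of the axle's axis. It is tilted about 0.04 rad, which is inside the 0.10 rad limit.
- **Contact:** wrist force is only the pliers' weight (about 2.8 N), so it is not leaning on the stub or bearing, and the arm is still.
- **Cap:** the side camera still shows it standing in the tray.
- **Bystanders:** I steered clear of the oil bottle, spare ring and micrometer and felt no contact, but I did not check them again at the end.

Checks that disagreed:
- **Height:** the side camera, which is coarser, put the circlip roughly 1 mm higher than the wrist camera did. That is still within limits.
- **Side position:** two of the last wrist-camera fits, one of the shaft end and one of the ring, were about 4 mm off. I set them aside because the shaft end was cut off at the image edge and the ring fit was contaminated; the earlier ring fits and the bearing and shaft-edge fits agreed.
- **Grip width:** the gripper read about 34 mm across the handles where 36 mm was expected. The handles looked parallel and fully home in the picture.

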